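Lock the bayonet lid on a centrifuge rotor by feel

ROBOT

A 6-joint arm with a two-finger parallel gripper is mounted at the origin on a cart in front of the work surface, level with it; the furniture and walls round the work are solid. World frame = base frame: x ahead of the robot, y to its left, z up, the work surface at z = 0. Lengths are in m, angles in rad, forces in N, time in s.
With the tool pointing down it reaches from about 0.35 to 0.775 m from the base axis. Payload 7.3 kg.
Tool frame: the origin (TCP) lies at the very end of the fingers, on their centre line; the grasp point (between the pads) lies 19 mm behind it; z points along the fingers, y is the direction in which the jaws open and shut (so a half turn about z gives the same grasp; the last joint's range is limited). The gripper opens to 92 mm and grips with 3 to 60 N. Pads are 19 mm wide; open, the fingers measure 130 mm over their backs; the gripper's body (75 mm by 190 mm) begins 47 mm behind the grasp point.
Start: joints at [-1.249, 0.342, 1.524, -0, 1.275, -0.146], TCP at [0.237, -0.469, 0.188] pointing down, gripper open.
Joint ranges: [-2.53, 2.53], [-0.77, 2.02], [0.04, 2.7], [-1, 4.14], [0.28, 2.66], [-3.11, 3.11]. Speed limits (rad/s): [2.57, 2.57, 3.14, 3.14, 3.14, 3.14].

INTERFACE

Orientations are given as [roll, pitch, yaw] about the fixed x, y, z axes, in that order (R = Rz(yaw) Ry(pitch) Rx(roll)).
In Python, from cell import robot gives the robot as it stands.
- The arm moves only by the shell command python3 -m pendant 'ROWS' [OPENING] [FORCE]. ROWS is JSON, a list of rows, each a list of 2 entries, a list of its own where there are three numbers: the shift along the tool's x, y, z in mm, then the turn about the tool's z in degrees. In form: [[[x, y, z], turn], ...]. A call has 1 to 10 rows; each row is the pose to reach, as a shift and turn from the pose measured when the call began, along the tool's axes at that moment; what a row does not reach only later rows make up. A row lasts 1/12 s, in which the tool goes at most 41.7 mm and 7.16 degrees, less where a joint would pass 70% of its speed; a pose out of reach is approached as far as the arm can. A call with a gripper value outside its range is refused whole. OPENING is the opening, from 0 (shut) to 1 (fully open), set as the call begins (- or left out, the last holds). The fingers move at their own pace and stop on an object; FORCE is the grip in N (left out, the last holds). Time passes only in rows, so rows that repeat a pose let the fingers close. It gives the time, the measured TCP pose, the force and the opening at its end, in the units of the state.
- robot.observe(): the state, without advancing time (a new reading comes with each control period).
- robot.read_camera(name): name is "scene" or "top" or "wrist"; returns the picture (480x640x3 uint8, red, green, blue); there is no depth.
- robot.calibration(name): a dict with "vfov" (degrees; the focal length in pixels is half the picture's height over the tangent of half this angle, whatever the lens; pixels are square), "cx", "cy" (the principal point, pixels), "k1" (the pictures are not rectified: a ray, as slopes to the right and down, at radius r is drawn at 1 + k1 r^2 times it, then the intrinsics apply), "rvec" (rotation vector, rad) and "tvec" (3), from world to camera coordinates, as OpenCV has them. Camera axes: x right, y down, z forward; pixel columns grow to the right and rows downward; lengths in m; the calibration is good to about 2 mm. A picture is of the moment at which its call begins: read the wrist's pose just before it. calibration takes no time and is no camera call; for the wrist camera it gives the pose at the moment of the call.
- robot.hand_in(): hands the job in, once; it reports no verdict.
Trained networks look in the newest picture that a camera, given by its name, has taken for a name from the list of things; names that differ only in an ending like _2 or _b are one class to them, and where a whole thing is asked for, a point or a joint stands for the part that bears it (a point fixed in the world has none). Each returns a list of dicts, best first, with "p" (0 to 1); they miss things now and then, are a little off and sometimes report something else, mostly with a low value. They report only what shows in the picture. A call takes as long as a camera call.
- robot.find_in(camera, query): "xy" ([column, row] as shares, 0 to 1, of the picture: columns of its width, rows of its height, amid what is visible of it).
The state is a dict: "time": time; "qpos": joint angles; "qvel": joint speeds; "joint_efforts": joint torques, N m; "tool_pos": TCP position; "tool_rot": TCP orientation; "contact_force": force on the tool from outside, world axes, zero at the start; "torque": the same for the moment, N m; "opening": finger opening in m.
Only numpy, scipy, OpenCV 4.12 (cv2) and the standard library are available. Lean on these libraries where they do the work, as an engineer would, in place of code of your own. Each camera call takes 0.05 s, during which the arm holds its last target.

TASK

Close the loaded centrifuge rotor with its lid: set the lid on the rotor's spindle and turn it slowly by its wing, pressing only lightly, until you feel the slots hidden in its hub drop over the spindle's lugs. Then push it down against the spring and turn it clockwise (seen from above) to the stop, and let it click into its lock so that it stays down when you let go. Never load the lid against the rotor with more than 60 N, whether by pressing or by wrenching, and leave the other things on the desk where they are.

Things in the scene. Friction and masses are not known exactly. Their poses are not given: they have to be found in the camera images.
- rotor: Aluminium centrifuge rotor, 132 mm across, rim top 68 mm above the desk, on a black loading stand bolted to the desk, loaded with twelve white-capped microtubes. Origin: centre of the stand's underside on the desk; z up. A steel spindle stands up in its middle.
- spindle (a point): Point on the spindle's axis level with its lug tops, 78.5 mm above the desk; axes as the rotor's. The spindle is 24 mm thick; its nose tapers from 1 mm above this point to 14 mm thick at 9 mm above. Three lugs, 5 mm wide and 4 mm high, stand out from it to 21 mm from the axis, along rotor +x and at 120 and 240 degrees.
- thrust (a point): Centre of the top of the spring-loaded steel thrust ring round the spindle, 5 mm below the lug tops when free (this point does not move with it); ring 47 to 65 mm in diameter. The lid's underside pushes it down: 5.5 N at first touch, 1 N more per mm, hard stop after 6.5 mm.
- lid: Round grey plastic lid, 121 mm in diameter, 56 mm high, about 350 g, lying on the desk right way up; origin: centre of its underside; z up. A 101 mm plug boss (5 mm high) goes inside the rotor's rim, the flange above it stays over the rim. In the middle a hub, 62 mm in diameter and 26 mm high, with a black turning wing on it.
- wing (a point): Middle of the lid's black wing, on the lid's axis 47 mm above its underside: a good height to grip, 9 mm below the wing's top and 21 mm above the hub. The wing is 56 mm long along lid x, 14 mm thick along lid y and 30 mm high. Axes as the lid's.
- ring (a point): Centre of the steel bayonet ring inside the lid's hub, level with the lid's underside; bore 27 mm. It has three slots 10 mm wide, 120 degrees apart, open from below. The ring is fast in the lid, but its angle to the wing differs each time and cannot be seen (these axes are the lid's): it must be felt. Off the slots the lid rides on the lug tops, this point level with them.
- hub (a point): Centre of the hub's top, 26 mm above the lid's underside. Where slots meet lugs the lid drops 5 mm onto the thrust ring and there turns neither way. Pushed down 5 mm more (about 8 N besides its weight) it turns clockwise only, seen from above, 60 to 75 degrees to a stop. In the last 20 degrees it can rise 2 mm into lock pockets: let go there it is locked 8 mm below riding height; before, it sits at 10 mm.
- timer: White bench timer, 62 x 62 x 19 mm, lying on the desk; bystander. Origin: centre of its underside.
- mouse: Black computer mouse, 108 x 60 x 36 mm, lying on a flat mouse pad between the two work places; bystander. Origin: centre of its underside.
- amber_pot: Small amber pot with a white cap, 40 mm in diameter, 75 mm high, standing on the desk; bystander. Origin: centre of its underside.
- pen_blue: Thin white ballpoint pen, 145 mm long, lying on the desk; bystander. Origin: its middle.

How it is judged:
By the outcome, as a careful person would: the job done as asked, in the order asked, and still so for the second after the job is handed in, with the robot touching nothing.
It also fails if it takes over 72 s, if anything falls off the work surface, if the arm or the gripper's body presses on something with over 40 N, if the wrist force passes 120 N, or if a joint passes its speed limit or range.

## Working session

There is one attempt and no reset: what is moved stays moved. The work goes in short steps, Python scripts to look and compute and a shell command to move; the robot and the scene stay as the last step left them, time stands still between calls to the robot, and variables do not carry over. Pictures are saved under pics/ and viewed, and the job is handed in when it is done.

```bash
ls; mkdir -p pics; cat > h.py <<'E'
import numpy as np, cv2
from cell import robot
from scipy.spatial.transform import Rotation as R
def shot(cam,name):
    im=robot.read_camera(cam); cv2.imwrite(f'pics/{name}.png',im[:,:,::-1]); return im
def ray(cal,uv):
    f=240/np.tan(np.radians(cal['vfov'])/2)
    d=np.array([(uv[0]-cal['cx'])/f,(uv[1]-cal['cy'])/f]); u=d.copy()
    for _ in range(30): u=d/(1+cal['k1']*(u@u))
    Rm=cv2.Rodrigues(np.array(cal['rvec'],float))[0]; t=np.array(cal['tvec'],float).ravel()
    return -Rm.T@t, Rm.T@np.array([u[0],u[1],1])
def at_z(cal,uv,z):
    o,d=ray(cal,uv); return o+d*(z-o[2])/d[2]
def proj(cal,P):
    f=240/np.tan(np.radians(cal['vfov'])/2)
    Rm=cv2.Rodrigues(np.array(cal['rvec'],float))[0]; t=np.array(cal['tvec'],float).ravel()
    c=Rm@np.array(P)+t; u=c[:2]/c[2]; u=u*(1+cal['k1']*(u@u)); return u*f+[cal['cx'],cal['cy']]
def tooldelta(P):
    s=robot.observe(); M=R.from_euler('xyz',s['tool_rot']).as_matrix()
    return M.T@(np.array(P)-s['tool_pos'])*1000
def st():
    s=robot.observe(); print({k:np.round(v,4).tolist() for k,v in s.items()})
E
python3 - <<'E'
from h import *
st()
for c in ['scene','top']:
    shot(c,c+'0'); cal=robot.calibration(c); print(c,cal)
    for q in ['rotor','spindle','lid','wing','hub','timer','mouse','amber_pot','pen_blue']:
        r=robot.find_in(c,q)[:2]; print(q,[(np.round(np.array(a['xy'])*[640,480],1).tolist(),round(a['p'],2)) for a in r])
E
```

```text
pics
{'time': 0.0, 'qpos': [-1.249, 0.3427, 1.525, -0.0, 1.2754, -0.146], 'qvel': [0.0, 0.0001, 0.0002, -0.0006, -0.0005, -0.0004], 'joint_efforts': [-0.0011, -43.1247, -24.4225, 0.0717, 0.0559, -0.0001], 'tool_pos': [0.2366, -0.4681, 0.1868], 'tool_rot': [-3.1401, -0.0002, 0.4678], 'contact_force': [0.0426, 1.1247, 0.09], 'torque': [0.0141, 0.0275, 0.0507], 'opening': 0.0916}
scene {'vfov': 57.08626168847033, 'cx': 317.262379720237, 'cy': 241.74889059515954, 'k1': -0.03370242144161418, 'rvec': array([ 0.73653288, -2.40845224,  1.30507511]), 'tvec': array([0.45407983, 0.22089589, 0.71979006])}
rotor [([276.4, 327.5], 0.63)]
spindle [([275.4, 328.8], 0.69)]
lid [([386.9, 234.7], 0.91)]
wing [([387.5, 235.8], 0.68)]
hub [([389.2, 235.5], 0.7), ([247.9, 398.7], 0.45)]
timer [([276.1, 328.1], 0.66), ([189.9, 383.8], 0.57)]
mouse []
amber_pot [([375.6, 190.7], 0.98)]
pen_blue [([249.9, 399.2], 0.56), ([388.8, 233.7], 0.43)]
top {'vfov': 49.648040387415925, 'cx': 316.28950345596064, 'cy': 232.80740907308302, 'k1': 0.0227059341179062, 'rvec': array([ 2.20316473, -2.14615484,  0.12144957]), 'tvec': array([-0.00713697,  0.55825193,  1.3590371 ])}
rotor [([229.4, 256.6], 0.98)]
spindle [([229.0, 260.2], 0.78)]
lid [([395.8, 263.8], 0.59)]
wing [([389.6, 265.1], 0.86)]
hub [([392.2, 263.6], 0.62)]
timer [([174.4, 237.3], 0.79)]
mouse [([330.7, 266.7], 0.79), ([228.7, 255.4], 0.64)]
amber_pot []
pen_blue [([192.0, 269.5], 0.66)]
```

View pics/top0.png

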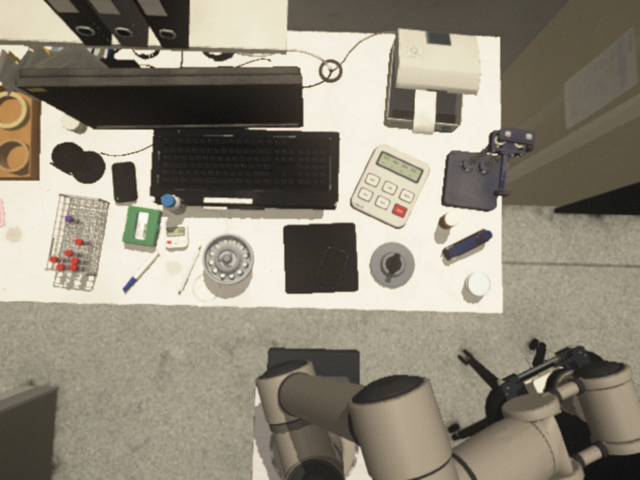

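View pics/scene0.png

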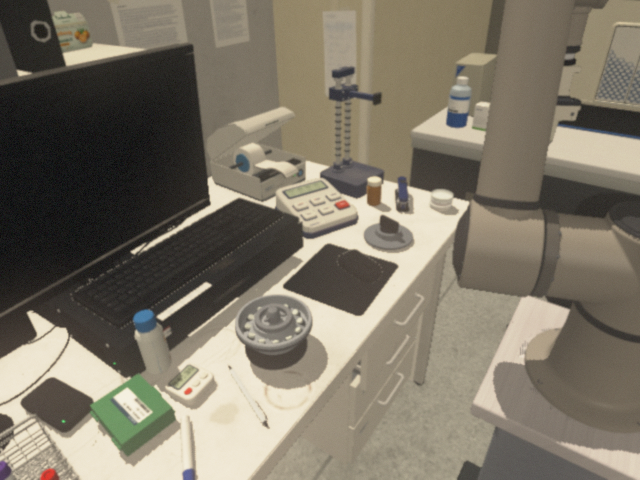

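```bash
python3 - <<'E'
from h import *
c=robot.calibration('top')
for n,uv,z in [('rotor',(229,257),.068),('spindle',(229,260),.08),('wing',(389.6,265.1),.05),('hub',(392,263.6),.026),('timer',(174,237),.019),('mouse',(330,266),.03),('pen',(192,269),.005)]:
    print(n,at_z(c,uv,z).round(4))
c=robot.calibration('scene')
for n,uv,z in [('spindle',(275.4,328),.08),('wing',(387.5,235),.047),('pot',(375,190),.037),('timer',(190,384),.01)]:
    print(n,at_z(c,uv,z).round(4))
print(robot.observe()['time'])
E
```

```text
rotor [0.4855 0.2312 0.068 ]
spindle [0.4773 0.229  0.08  ]
wing [ 0.4762 -0.1863  0.05  ]
hub [ 0.4814 -0.1963  0.026 ]
timer [0.5377 0.3877 0.019 ]
mouse [ 0.4705 -0.0311  0.03  ]
pen [0.4539 0.3387 0.005 ]
spindle [0.4519 0.262  0.08  ]
wing [ 0.4528 -0.1416  0.047 ]
pot [ 0.5978 -0.3508  0.037 ]
timer [0.5364 0.3859 0.01  ]
1.0
```

```bash
python3 - <<'E'
from h import *
im=cv2.imread('pics/top0.png')
a=cv2.resize(im[220:310,350:440],(400,400),interpolation=cv2.INTER_CUBIC)
b=cv2.resize(im[215:305,185:275],(400,400),interpolation=cv2.INTER_CUBIC)
cv2.imwrite('pics/z0.png',np.hstack([a,b]))
print(robot.calibration('wrist')); c=robot.calibration('wrist'); print(ray(c,(c['cx'],c['cy'])))
print(tooldelta([.48,-.19,.23]))
E
```

```text
{'vfov': 61.55396516789584, 'cx': 315.1432509145518, 'cy': 240.63758558973154, 'k1': -0.031674367947272554, 'rvec': array([-2.47303675,  1.52163686,  0.20841585]), 'tvec': array([-0.52413637, -0.03256806,  0.39014379])}
(array([ 0.3016235, -0.4351412,  0.3842749]), array([-0.23942295, -0.12019176, -0.96344724]))
[ 342.73714686 -138.98890312  -42.48879179]
```

View pics/z0.png

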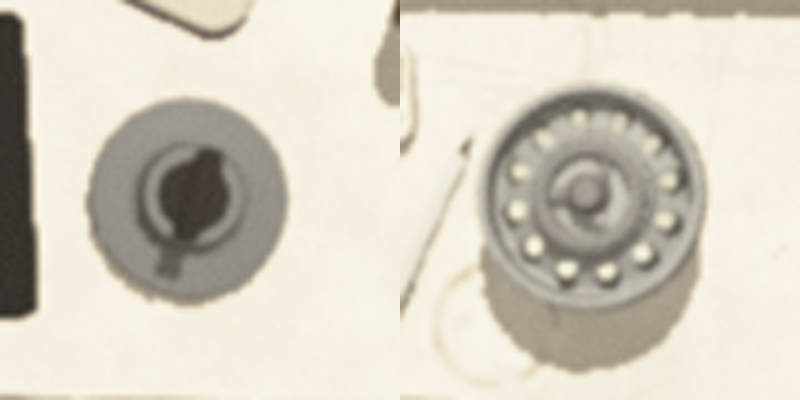

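```bash
python3 -m pendant '[[[34,-14,-10],6],[[70,-28,-20],12],[[105,-42,-30],18],[[140,-57,-42],24],[[175,-71,-42],30],[[210,-85,-42],36],[[245,-99,-42],40],[[280,-113,-42],40],[[315,-127,-42],40],[[343,-139,-42],40]]'
python3 -m pendant '[[[0,0,0],0]]'
python3 - <<'E'
from h import *
st(); cal=robot.calibration('wrist')
shot('wrist','w1'); 
for q in ['lid','wing','hub']:
    for a in robot.find_in('wrist',q)[:2]: print(q,np.round(np.array(a['xy'])*[640,480],1),a['p'])
E
```

```text
time: 1.83
tool_pos: [0.4817, -0.1877, 0.2297]
tool_rot: [-3.141, -0.001, -0.229]
contact_force: [0.2, 0.7, 0.4]
opening: 0.092
time: 1.92
tool_pos: [0.4842, -0.1837, 0.2296]
tool_rot: [-3.14, -0.001, -0.225]
contact_force: [-0.4, 0.1, 0.1]
opening: 0.0918
{'time': 1.9167, 'qpos': [-0.5123, 0.2981, 1.4698, 0.0023, 1.3729, 1.2829], 'qvel': [-0.0151, -0.0071, 0.0133, -0.036, 0.0004, -0.0378], 'joint_efforts': [1.2115, -41.3623, -25.8651, 0.2553, -0.0781, 0.6666], 'tool_pos': [0.4842, -0.1837, 0.2296], 'tool_rot': [-3.1397, -0.0015, -0.2248], 'contact_force': [-0.4071, 0.1014, 0.1291], 'torque': [0.0354, 0.0233, -0.0014], 'opening': 0.0918}
lid [334.3 198.5] 0.82
lid [464.1  35.9] 0.41
wing [332.1 198.5] 0.85
hub [329.6 196. ] 0.77
hub [180.6 242. ] 0.24
```

View pics/w1.png

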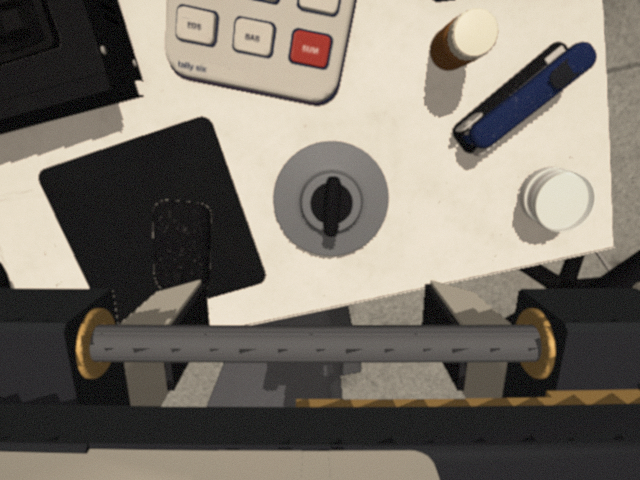

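```bash
cat >> h.py <<'E'
def rect(cam_im,cal,cx,cy,z,half=0.08,n=400):
    # row down = -x, col right = -y
    xs=cx+half-np.arange(n)/(n)*2*half; ys=cy+half-np.arange(n)/n*2*half
    m=np.array([[proj(cal,[x,y,z]) for y in ys] for x in xs]).astype(np.float32)
    return cv2.remap(cam_im,m[:,:,0],m[:,:,1],cv2.INTER_CUBIC)
E
python3 - <<'E'
from h import *
cal=robot.calibration('wrist'); im=cv2.imread('pics/w1.png')
for uv,z in [((331,198),.01),((332,198),.026),((332,198),.047)]: print(at_z(cal,uv,z).round(4))
print(ray(cal,(332,198))[0])
a=rect(im,cal,.48,-.19,.056);b=rect(im,cal,.48,-.19,.026)
for i in (a,b):
    for k in range(0,400,50): cv2.line(i,(k,0),(k,6),(0,0,255),1);cv2.line(i,(0,k),(6,k),(0,0,255),1)
cv2.imwrite('pics/r1.png',np.hstack([a,b]))
E
```

```text
[ 0.4802 -0.2037  0.01  ]
[ 0.4827 -0.2046  0.026 ]
[ 0.4864 -0.2046  0.047 ]
[ 0.55185548 -0.20366839  0.42633928]
```

View pics/r1.png

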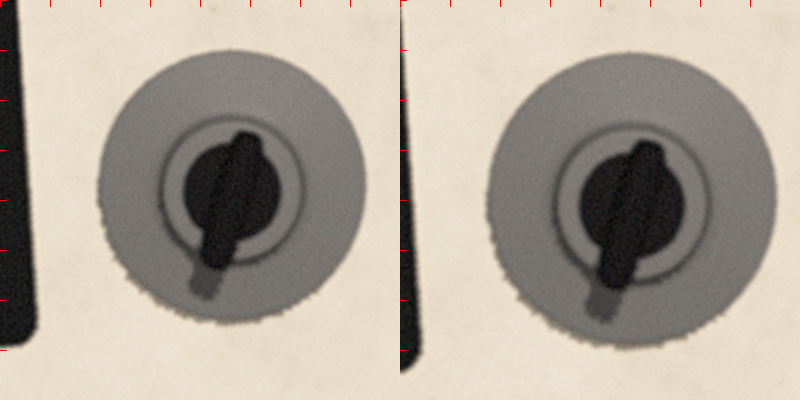

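```bash
python3 - <<'E'
from h import *
print(tooldelta([.4795,-.203,.030]))
E
```

```text
[  1.71453748  14.73610764 199.5963361 ]
```

```bash
python3 -m pendant '[[[0,5,15],0],[[1,10,45],0],[[2,15,80],0],[[2,15,110],0],[[2,15,130],0],[[2,15,130],0],[[2,15,130],0]]'; python3 - <<'E'
from h import *
print(tooldelta([.4795,-.203,.030])); cal=robot.calibration('wrist'); im=shot('wrist','w2')[:,:,::-1]; st()
a=rect(im,cal,.48,-.203,.056,.06);b=rect(im,cal,.48,-.203,.026,.06)
for i in (a,b):
    for k in range(0,400,50): cv2.line(i,(k,0),(k,6),(0,0,255),1);cv2.line(i,(0,k),(6,k),(0,0,255),1)
cv2.imwrite('pics/r2.png',np.hstack([a,b]))
E
```

```text
time: 2.7
tool_pos: [0.4787, -0.2043, 0.0994]
tool_rot: [-3.141, 0.002, -0.232]
contact_force: [-0.5, -0.4, 0.8]
opening: 0.0916
[ 0.57519457 -1.39630347 69.39930063]
{'time': 2.75, 'qpos': [-0.5498, 0.4223, 1.6611, -0.0003, 1.0567, 1.2523], 'qvel': [0.01, -0.0226, -0.0227, -0.0, -0.0028, 0.0003], 'joint_efforts': [-0.117, -42.8039, -20.492, 0.0414, -0.0434, -0.0059], 'tool_pos': [0.4798, -0.2046, 0.1006], 'tool_rot': [3.1409, -0.0013, -0.2312], 'contact_force': [0.0965, -0.0525, 0.8145], 'torque': [0.092, 0.0232, -0.0582], 'opening': 0.0915}
```

View pics/r2.png

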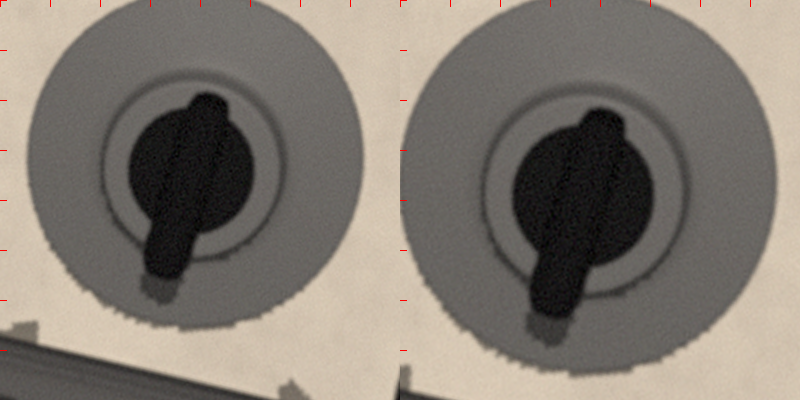

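```bash
python3 - <<'E'
from h import *
print(tooldelta([.483,-.1995,.030]))
E
```

```text
[ 1.84769773 -5.70818755 70.64809723]
```

```bash
python3 -m pendant '[[[1,-3,20],0.3],[[2,-6,40],0.6],[[2,-6,55],0.6],[[2,-6,65],0.6],[[2,-6,69],0.6],[[2,-6,69],0.6],[[2,-6,69],0.6]]'; python3 - <<'E'
from h import *
print(tooldelta([.483,-.1995,.030])); im=shot('wrist','w3');shot('scene','s3'); st()
E
```

```text
time: 3.33
tool_pos: [0.484, -0.1999, 0.0328]
tool_rot: [3.14, -0.003, -0.242]
contact_force: [-0.4, 0.6, 0.2]
opening: 0.0919
[-1.02600988 -0.14841243  2.79992375]
{'time': 3.4333, 'qpos': [-0.5378, 0.5148, 1.7304, -0.0004, 0.8926, 1.2749], 'qvel': [0.0016, 0.0008, 0.0055, 0.0004, -0.0047, -0.0008], 'joint_efforts': [-0.0281, -45.9586, -18.7237, 0.0435, -0.0708, -0.0008], 'tool_pos': [0.484, -0.1998, 0.0329], 'tool_rot': [3.1402, -0.0035, -0.2417], 'contact_force': [0.4595, -0.9849, -0.3946], 'torque': [0.0238, 0.0216, 0.0062], 'opening': 0.092}
```

View pics/w3.png

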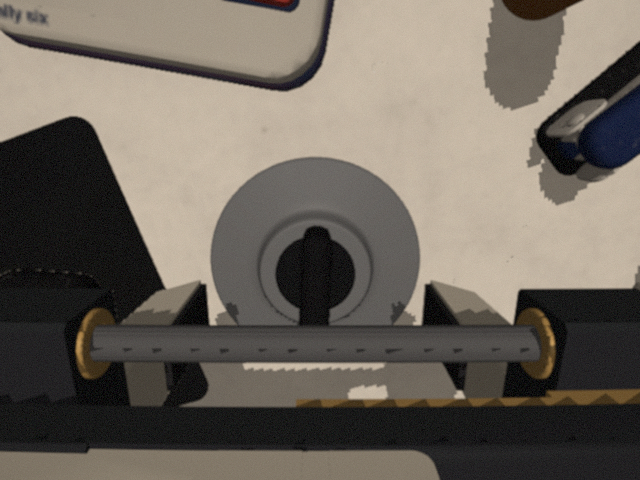

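```bash
python3 - <<'E'
from h import *
cal=robot.calibration('wrist'); im=cv2.imread('pics/w3.png')
b=rect(im,cal,.48,-.203,.026,.06)
cv2.imwrite('pics/r3.png',b)
# project predicted hub circle centre
print(proj(cal,[.483,-.1995,.026]), at_z(cal,(315,266),.026), at_z(cal,(317,230),.056))
E
```

```text
[317.17440769 270.71855442] [ 0.48586961 -0.19900897  0.026     ] [ 0.5120525  -0.20637921  0.056     ]
```

View pics/r3.png

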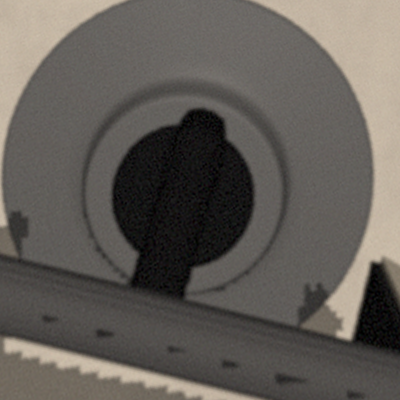

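```bash
python3 -m pendant '[[[0,0,3],0],[[0,0,3],0],[[0,0,3],0],[[0,0,3],0],[[0,0,3],0],[[0,0,3],0],[[0,0,3],0],[[0,0,3],0]]' 0 30; python3 - <<'E'
from h import *
st()
E
```

```text
time: 4.1
tool_pos: [0.484, -0.1998, 0.0298]
tool_rot: [3.14, -0.003, -0.242]
contact_force: [-0.2, -0.5, 1.3]
opening: 0.0435
{'time': 4.1, 'qpos': [-0.5378, 0.5193, 1.733, -0.0003, 0.8855, 1.2749], 'qvel': [0.0009, 0.0, -0.0009, 0.0004, -0.0006, 0.0006], 'joint_efforts': [0.0011, -46.3121, -18.6871, 0.0449, -0.0835, 0.0003], 'tool_pos': [0.484, -0.1998, 0.0298], 'tool_rot': [3.1403, -0.0035, -0.2417], 'contact_force': [-0.1678, -0.4565, 1.2708], 'torque': [0.0371, 0.0577, -0.0197], 'opening': 0.0435}
```

```bash
python3 -m pendant '[[[0,0,0],0],[[0,0,0],0],[[0,0,0],0],[[0,0,0],0],[[0,0,0],0],[[0,0,0],0],[[0,0,0],0]]'; python3 - <<'E'
from h import *
st()
# rotor from stored top picture etc
print(tooldelta([.48,.23,.2]))
E
```

```text
time: 4.68
tool_pos: [0.484, -0.1998, 0.0298]
tool_rot: [3.14, -0.003, -0.242]
contact_force: [0.1, 0.0, 1.0]
opening: 0.0009
{'time': 4.6833, 'qpos': [-0.5378, 0.5193, 1.7331, -0.0004, 0.8855, 1.2749], 'qvel': [0.0018, 0.0006, 0.0017, -0.0005, -0.0006, 0.0008], 'joint_efforts': [-0.0028, -46.3, -18.6838, 0.0447, -0.0839, 0.0004], 'tool_pos': [0.484, -0.1998, 0.0298], 'tool_rot': [3.1402, -0.0034, -0.2416], 'contact_force': [0.1194, 0.0432, 1.0368], 'torque': [0.1269, 0.0274, -0.0272], 'opening': 0.0009}
[-106.14375979 -416.15073682 -171.11517639]
```

```bash
python3 - <<'E'
from h import *
shot('wrist','w4'); shot('scene','s4')
im=cv2.imread('pics/s4.png'); cv2.imwrite('pics/s4z.png',cv2.resize(im[150:300,300:500],(800,600)))
E
```

```text
(no output)
```

View pics/w4.png

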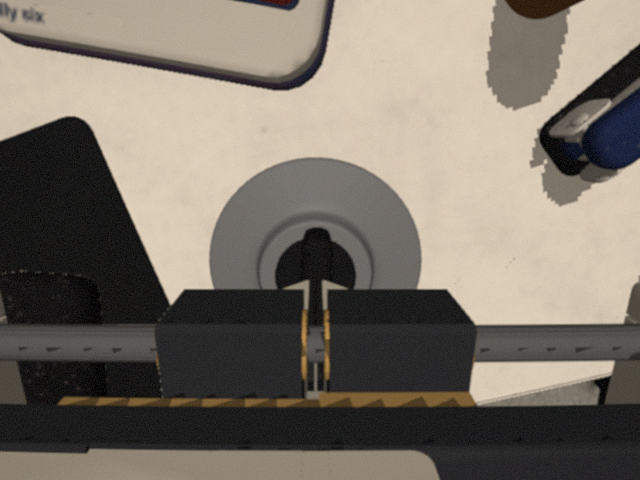

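View pics/s4z.png

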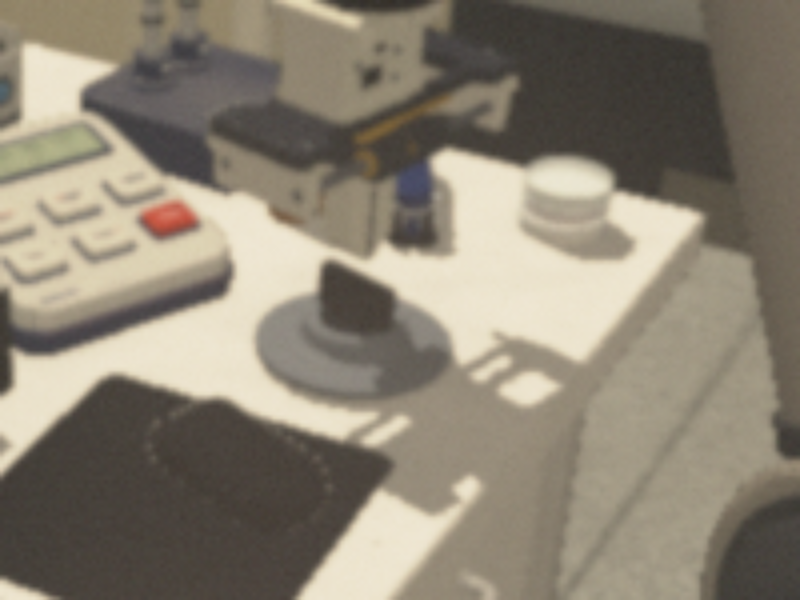

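```bash
python3 - <<'E'
from h import *
s=robot.observe(); 
for c in ['scene','wrist','top']:
    cal=robot.calibration(c); u=proj(cal,s['tool_pos']); print(c,u, proj(cal,[.4836,-.1985,.056]))
print('s4z px',(proj(robot.calibration('scene'),s['tool_pos'])-[300,150])*4)
for p in [(387,225)]: print(at_z(robot.calibration('scene'),(300+357/4,150+285/4),.056))
shot('top','t4'); shot('scene','s5')
E
```

```text
scene [386.53147413 226.73673249] [387.10491726 217.6821181 ]
wrist [317.43982402 273.25984134] [315.14197608 294.37488388]
top [393.54986374 262.60702535] [394.64344631 262.3111898 ]
s4z px [346.12589653 306.94692997]
[ 0.47148713 -0.18591025  0.056     ]
```

View pics/t4.png

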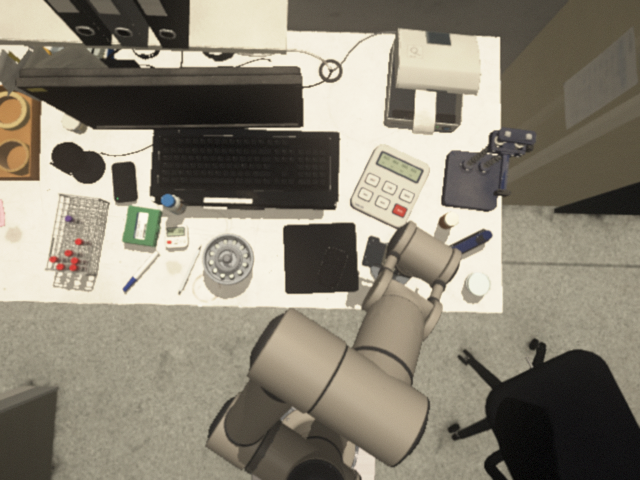

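View pics/s5.png

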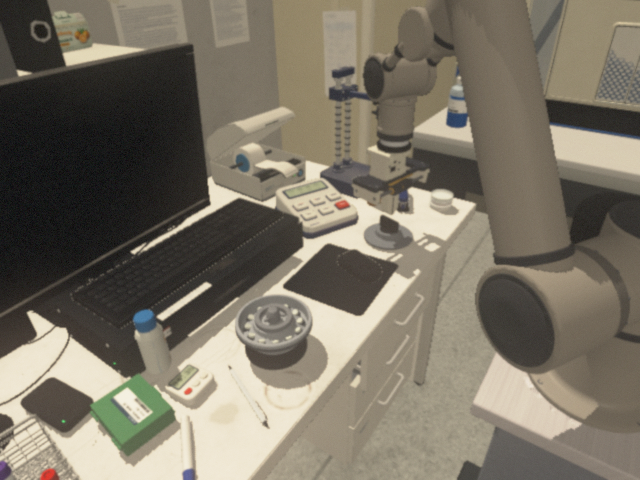

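```bash
python3 - <<'E'
from h import *
a=cv2.imread('pics/w4.png')[210:420,220:430];b=cv2.imread('pics/s5.png')[130:260,340:470]
cv2.imwrite('pics/z5.png',np.hstack([cv2.resize(a,(400,400)),cv2.resize(b,(400,400))]))
s=robot.observe(); cal=robot.calibration('wrist');M=R.from_euler('xyz',s['tool_rot']).as_matrix()
for d in [0,-.02,-.04,-.06]:
  for y in (-.046,0,.046): print(d,y,proj(cal,s['tool_pos']+M@[0,y,d]).round(0))
for d in [0,-.02,-.04,-.06]: print(d,proj(robot.calibration('scene'),s['tool_pos']+M@[0,0,d]).round(0))
E
```

```text
0 -0.046 [229. 273.]
0 0 [317. 273.]
0 0.046 [406. 273.]
-0.02 -0.046 [220. 288.]
-0.02 0 [318. 288.]
-0.02 0.046 [415. 288.]
-0.04 -0.046 [209. 306.]
-0.04 0 [318. 306.]
-0.04 0.046 [426. 306.]
-0.06 -0.046 [196. 328.]
-0.06 0 [318. 329.]
-0.06 0.046 [440. 328.]
0 [387. 227.]
-0.02 [387. 220.]
-0.04 [388. 212.]
-0.06 [388. 205.]
```

View pics/z5.png

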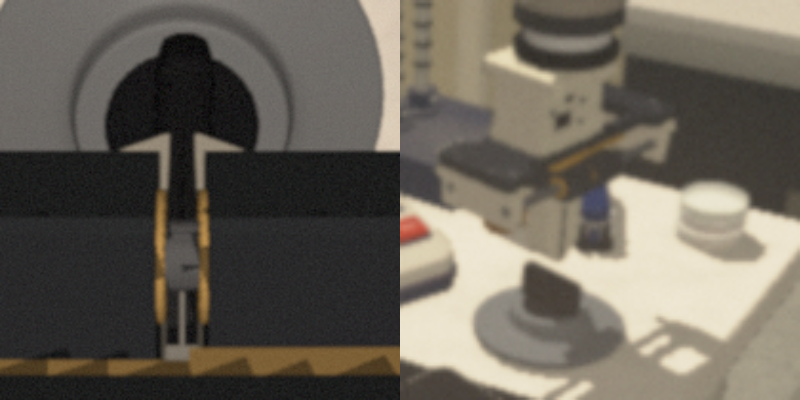

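```bash
python3 -m pendant '[[[0,0,0],0],[[0,0,0],0],[[0,0,0],0],[[0,0,0],0],[[0,0,0],0],[[0,0,0],0],[[0,0,5],0],[[0,0,10],0],[[0,0,15],0],[[0,0,15],0]]' 0.6 30; python3 - <<'E'
from h import *
st(); shot('wrist','w6'); shot('scene','s6')
a=cv2.imread('pics/w6.png')[180:400,200:440];b=cv2.imread('pics/s6.png')[130:260,340:470]
cv2.imwrite('pics/z6.png',np.hstack([cv2.resize(a,(400,400)),cv2.resize(b,(400,400))]))
E
```

```text
time: 5.72
tool_pos: [0.4832, -0.1994, 0.0135]
tool_rot: [3.141, -0.001, -0.242]
contact_force: [-1.5, 0.5, -0.5]
opening: 0.0547
{'time': 5.7167, 'qpos': [-0.5378, 0.5439, 1.747, -0.0004, 0.8493, 1.2749], 'qvel': [0.0019, -0.0113, -0.0131, 0.0006, 0.0201, -0.0007], 'joint_efforts': [-0.011, -47.0064, -18.2693, 0.0464, -0.2995, 0.0014], 'tool_pos': [0.4832, -0.1994, 0.0135], 'tool_rot': [3.1409, -0.0012, -0.2417], 'contact_force': [-1.4634, 0.4598, -0.453], 'torque': [0.0939, 0.0758, 0.0315], 'opening': 0.0547}
```

View pics/z6.png

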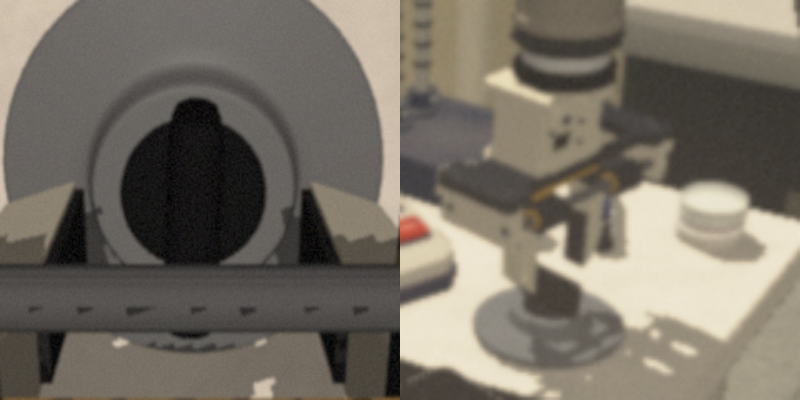

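```bash
python3 -m pendant '[[[0,0,5],0],[[0,0,10],0],[[0,0,15],0],[[0,0,18],0],[[0,0,18],0],[[0,0,18],0]]'; python3 - <<'E'
from h import *
st(); shot('wrist','w7'); shot('scene','s7')
a=cv2.imread('pics/w7.png')[180:400,200:440];b=cv2.imread('pics/s7.png')[130:260,340:470]
cv2.imwrite('pics/z7.png',np.hstack([cv2.resize(a,(400,400)),cv2.resize(b,(400,400))]))
E
```

```text
time: 6.32
tool_pos: [0.4836, -0.1997, -0.0039]
tool_rot: [3.141, -0.002, -0.242]
contact_force: [0.1, -0.6, -0.6]
opening: 0.0551
{'time': 6.3167, 'qpos': [-0.5378, 0.5716, 1.7594, -0.0004, 0.8085, 1.275], 'qvel': [0.0006, -0.0102, -0.0067, 0.0023, 0.0029, 0.0], 'joint_efforts': [-0.0048, -46.855, -16.9052, 0.0407, -0.0908, -0.0], 'tool_pos': [0.4836, -0.1997, -0.0039], 'tool_rot': [3.1407, -0.0019, -0.2417], 'contact_force': [0.0528, -0.6255, -0.6491], 'torque': [0.0453, 0.014, -0.0031], 'opening': 0.0551}
```

View pics/z7.png

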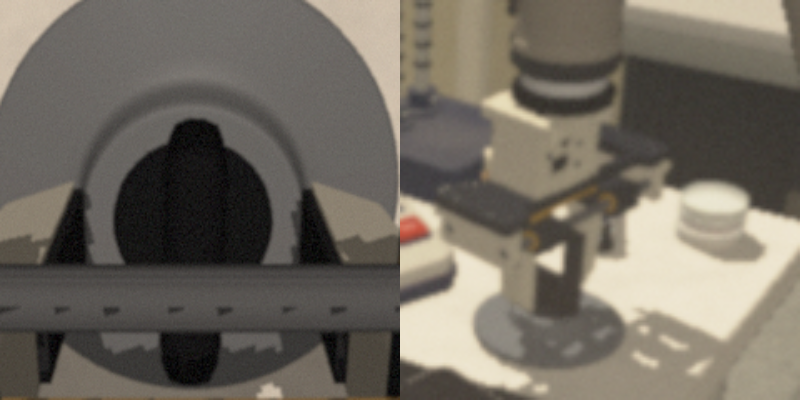

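```bash
python3 -m pendant '[[[0,0,2],0],[[0,0,4],0],[[0,0,4],0]]'; python3 -m pendant '[[[0,0,1.5],0],[[0,0,1.5],0]]'
```

```text
time: 6.67
tool_pos: [0.4838, -0.1997, -0.0078]
tool_rot: [3.141, -0.002, -0.242]
contact_force: [0.4, -0.1, -0.6]
opening: 0.0547
time: 6.83
tool_pos: [0.4836, -0.1996, -0.0096]
tool_rot: [3.141, -0.002, -0.242]
contact_force: [-0.7, -0.6, -0.8]
opening: 0.0553
```

Close on the wing.

```bash
python3 -m pendant '[[[0,0,0],0],[[0,0,0],0],[[0,0,0],0],[[0,0,0],0],[[0,0,0],0],[[0,0,0],0],[[0,0,0],0],[[0,0,0],0]]' 0 30; python3 - <<'E'
from h import *
st(); shot('scene','s8')
b=cv2.imread('pics/s8.png')[130:260,340:470]
cv2.imwrite('pics/z8.png',cv2.resize(b,(400,400)))
E
```

```text
time: 7.5
tool_pos: [0.4836, -0.1997, -0.0096]
tool_rot: [3.141, -0.002, -0.242]
contact_force: [0.6, -0.1, 0.3]
opening: 0.0138
{'time': 7.5, 'qpos': [-0.5379, 0.5806, 1.7635, -0.0004, 0.7953, 1.275], 'qvel': [-0.0008, -0.0007, -0.0001, -0.0006, -0.0011, 0.0009], 'joint_efforts': [0.1802, -47.2874, -16.7631, 0.0612, -0.0671, -0.0204], 'tool_pos': [0.4836, -0.1997, -0.0096], 'tool_rot': [3.1407, -0.002, -0.2418], 'contact_force': [0.5538, -0.1389, 0.2577], 'torque': [0.0213, 0.0282, -0.0101], 'opening': 0.0138}
```

View pics/z8.png

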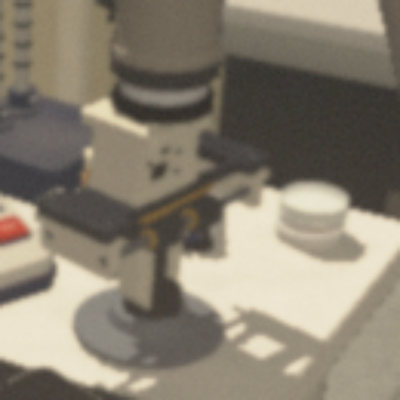

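```bash
python3 -m pendant '[[[0,0,-10],0],[[0,0,-30],0],[[0,0,-55],0],[[0,0,-80],0],[[0,0,-105],0],[[0,0,-130],0],[[0,0,-130],0]]'; python3 - <<'E'
from h import *
st(); shot('wrist','w9');print(tooldelta([.41,.12,.12]))
E
```

```text
time: 8.13
tool_pos: [0.4858, -0.2008, 0.1255]
tool_rot: [3.138, -0.01, -0.242]
contact_force: [0.9, -1.3, -3.3]
opening: 0.0138
{'time': 8.1333, 'qpos': [-0.5376, 0.3951, 1.6269, -0.0002, 1.1088, 1.2749], 'qvel': [-0.0031, 0.0547, 0.0704, 0.0012, -0.1065, 0.0005], 'joint_efforts': [0.0787, -44.3407, -21.9261, 0.0322, 1.1218, -0.0041], 'tool_pos': [0.4858, -0.2008, 0.1255], 'tool_rot': [3.1382, -0.0103, -0.2416], 'contact_force': [0.8765, -1.2782, -3.252], 'torque': [0.0215, -0.1009, -0.0053], 'opening': 0.0138}
[-149.14164505 -292.98348103    1.09164377]
```

View pics/w9.png

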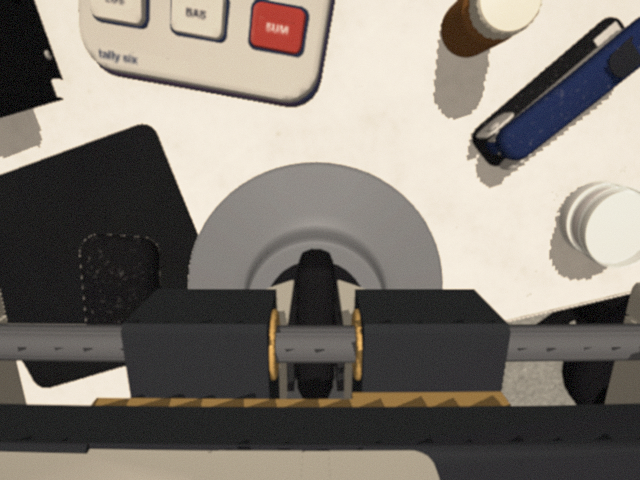

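```bash
python3 -m pendant '[[[-8,-15,0],-2],[[-22,-44,0],-6],[[-38,-75,0],-11],[[-54,-106,0],-16],[[-70,-138,0],-21],[[-87,-170,0],-26],[[-103,-202,0],-31],[[-120,-235,0],-36],[[-135,-265,0],-40],[[-149,-293,0],-40]]';python3 -m pendant '[[[0,0,0],0]]'; python3 - <<'E'
from h import *
st(); cal=robot.calibration('wrist'); im=shot('wrist','w10')
for q in ['spindle','rotor','lid','wing']:
    for a in robot.find_in('wrist',q)[:2]:
        uv=np.array(a['xy'])*[640,480]; print(q,uv.round(1),round(a['p'],2),at_z(cal,uv,.068).round(4),at_z(cal,uv,.0875).round(4))
a=rect(im[:,:,::-1],cal,.48,.23,.068);b=rect(im[:,:,::-1],cal,.48,.23,.0785)
cv2.imwrite('pics/r10.png',np.hstack([a,b]))
E
```

```text
time: 9.02
tool_pos: [0.4078, 0.1216, 0.1196]
tool_rot: [3.137, -0.001, 0.461]
contact_force: [1.0, 0.7, -3.7]
opening: 0.0135
time: 9.1
tool_pos: [0.4051, 0.1256, 0.1183]
tool_rot: [3.139, 0.002, 0.465]
contact_force: [0.1, 0.5, -4.1]
opening: 0.0139
{'time': 9.1, 'qpos': [0.1219, 0.238, 1.8869, -0.0031, 1.0176, 1.2297], 'qvel': [-0.0308, 0.0196, 0.0409, -0.0471, -0.0185, -0.0925], 'joint_efforts': [0.7291, -36.0669, -22.3916, 0.1834, -0.0434, 0.7451], 'tool_pos': [0.4051, 0.1256, 0.1183], 'tool_rot': [3.1394, 0.0018, 0.4646], 'contact_force': [0.1028, 0.4979, -4.0925], 'torque': [-0.026, 0.0346, -0.0209], 'opening': 0.0139}
spindle [206.9  66. ] 0.97 [0.4735 0.2298 0.068 ] [0.4732 0.2243 0.0875]
rotor [207.6  68.6] 0.57 [0.4724 0.2289 0.068 ] [0.4722 0.2234 0.0875]
lid [539.7 245.7] 0.75 [ 0.4703 -0.003   0.068 ] [0.4703 0.0098 0.0875]
lid [315.9 244.9] 0.64 [0.4062 0.1264 0.068 ] [0.4113 0.129  0.0875]
wing [313.  242.5] 0.82 [0.4068 0.1288 0.068 ] [0.4118 0.1312 0.0875]
```

View pics/w10.png

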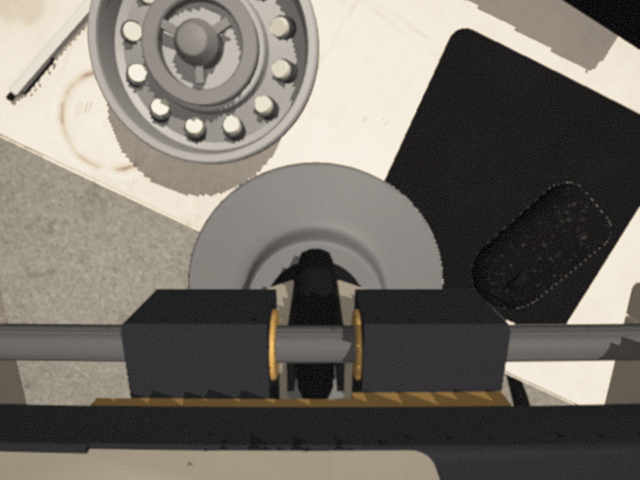

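View pics/r10.png

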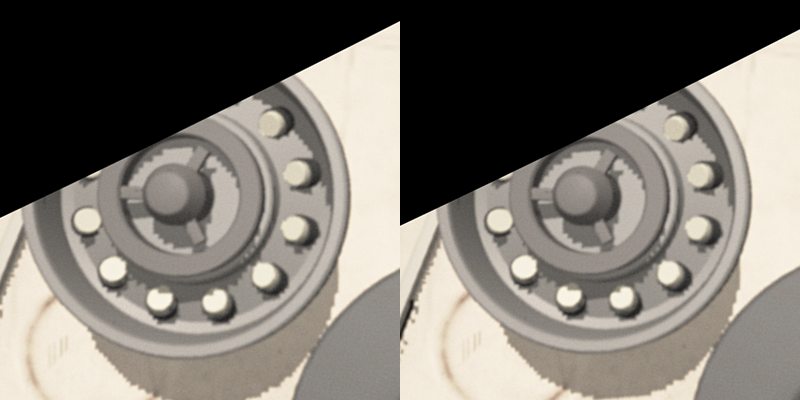

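```bash
python3 - <<'E'
from h import *
s=robot.observe();cal=robot.calibration('wrist');M=R.from_euler('xyz',s['tool_rot']).as_matrix()
f=lambda P:(M.T@(P-np.array(s['tool_pos'])))*1000
for z in (.133,.138,.143):
    print(z,f(at_z(cal,(316,162),z)).round(1),f(at_z(cal,(190,285),z)).round(1),f(at_z(cal,(442.5,285),z)).round(1))
print('noz',f(np.array([.4827,.2357,.0785])))
E
```

```text
0.133 [ 58.7  -0.4 -14.1] [ -0.1 -61.7 -14.3] [ -0.4  61.4 -13.7]
0.138 [ 59.   -0.4 -19.1] [  1.9 -60.  -19.3] [  1.6  59.7 -18.7]
0.143 [ 59.4  -0.4 -24.1] [  3.9 -58.3 -24.3] [  3.6  58.  -23.7]
noz [118.22587283 -70.0715208   40.05419184]
```

```bash
python3 -m pendant '[[[12,-12,0],0],[[30,-29,0],0],[[50,-48,0],0],[[68,-65,0],0],[[73,-70,0],0],[[73,-70,0],0],[[73,-70,0],0]]'; python3 - <<'E'
from h import *
st(); cal=robot.calibration('wrist'); im=shot('wrist','w11')
a=rect(im[:,:,::-1],cal,.48,.23,.068);b=rect(im[:,:,::-1],cal,.48,.23,.0785)
cv2.imwrite('pics/r11.png',np.hstack([a,b]))
E
```

```text
time: 9.93
tool_pos: [0.4419, 0.2146, 0.118]
tool_rot: [3.136, 0.002, 0.459]
contact_force: [0.7, 0.3, -3.6]
opening: 0.0141
{'time': 9.9333, 'qpos': [0.3, 0.3532, 1.7169, -0.0063, 1.073, 1.415], 'qvel': [-0.0096, -0.0129, 0.0174, -0.0015, 0.0025, -0.0003], 'joint_efforts': [0.6642, -42.7695, -23.7918, 0.1115, -0.1736, 0.0485], 'tool_pos': [0.4419, 0.2146, 0.118], 'tool_rot': [3.1363, 0.0023, 0.4588], 'contact_force': [0.7195, 0.2503, -3.6112], 'torque': [0.0291, 0.004, 0.0045], 'opening': 0.0141}
```

View pics/w11.png

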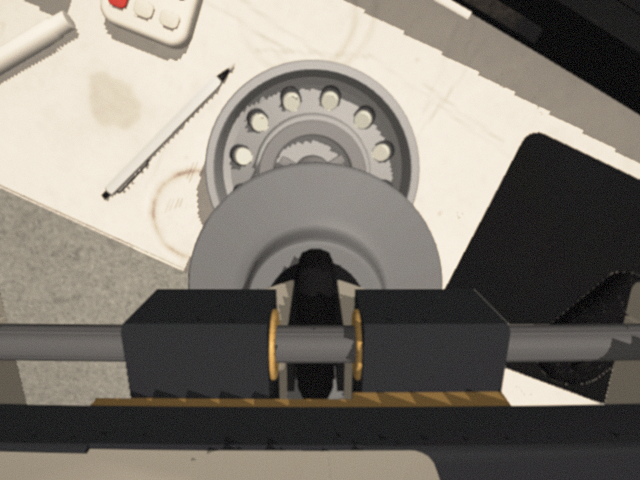

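View pics/r11.png

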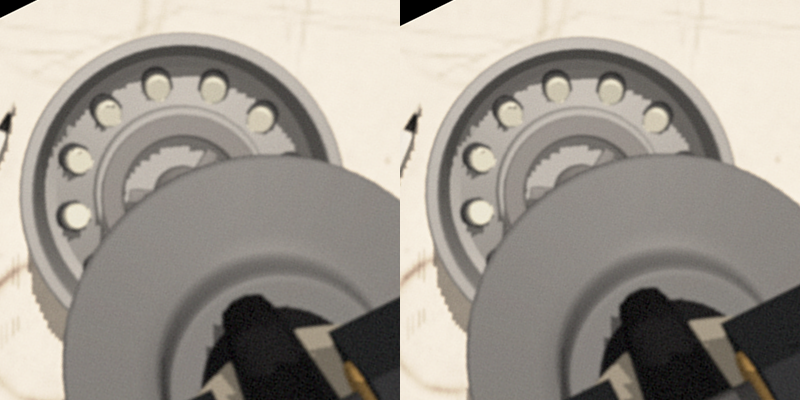

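```bash
python3 - <<'E'
from h import *
from scipy.optimize import least_squares
for n,angs in (('r11',range(95,185,5)),):
    im=cv2.imread(f'pics/{n}.png')[:,:400].astype(float)
    g=cv2.GaussianBlur(im,(3,3),0)[:,:,0]
    pts=[]
    for a in range(60,190,4):
        c,s=np.cos(np.radians(a)),np.sin(np.radians(a))
        r=np.arange(145,185,.5); v=cv2.remap(g.astype(np.float32),(185+r*c).astype(np.float32)[None],(196-r*s).astype(np.float32)[None],1)[0]
        d=np.diff(v); k=np.argmax(d)
        pts.append((185+r[k]*c,196-r[k]*s,d[k]))
    p=np.array(pts)[:,:2]
    f=least_squares(lambda q:np.hypot(p[:,0]-q[0],p[:,1]-q[1])-q[2],[185,196,165],loss='soft_l1'); print(f.x,np.abs(f.fun).max(), .56-.0004*f.x[1], .31-.0004*f.x[0])
    f=least_squares(lambda q:np.hypot(p[:,0]-q[0],p[:,1]-q[1])-165,[185,196],loss='soft_l1'); print(f.x,np.abs(f.fun).max(), .56-.0004*f.x[1], .31-.0004*f.x[0])
    c=[.56-.0004*f.x[1], .31-.0004*f.x[0]]
s=robot.observe();M=R.from_euler('xyz',s['tool_rot']).as_matrix()
print(tooldelta([c[0],c[1],.089])+[1.5,.3,0])
E
```

```text
[183.43543593 199.90638373 154.35425244] 10.906051351138643 0.48003744650806024 0.23662582562750278
[186.75974286 211.04896925] 7.479528284716082 0.47558041229834597 0.23529610285425914
[41.21235519 -3.69322477 29.0229714 ]
```

```bash
python3 - <<'E'
from h import *
from scipy.optimize import least_squares
im=cv2.imread('pics/r11.png')[:,:400]
g=cv2.GaussianBlur(im,(3,3),0)[:,:,0].astype(np.float32)
for c0,s0 in ((185,196),):
    pts=[]
    for a in range(50,185,4):
        c,s=np.cos(np.radians(a)),np.sin(np.radians(a))
        r=np.arange(180,145,-.5); v=cv2.remap(g,(c0+r*c).astype(np.float32)[None],(s0-r*s).astype(np.float32)[None],1)[0]
        k=np.argmax(v<188); pts.append((c0+r[k]*c,s0-r[k]*s)); print(a,r[k],v[0].round(),end=' | ')
    p=np.array(pts)
    for fr in (0,1):
        f=least_squares(lambda q:np.hypot(p[:,0]-q[0],p[:,1]-q[1])-(q[2] if fr else 165),[185,196,165],loss='soft_l1'); print('\n',f.x,np.abs(f.fun).mean(), .56-.0004*f.x[1], .31-.0004*f.x[0])
    c=[.56-.0004*f.x[1], .31-.0004*f.x[0]]
print(tooldelta([c[0],c[1],.089])+[1.5,.3,0])
E
```

```text
50 161.0 221.0 | 54 161.5 222.0 | 58 162.0 222.0 | 62 162.0 221.0 | 66 162.0 221.0 | 70 162.0 221.0 | 74 162.5 220.0 | 78 163.0 220.0 | 82 163.0 222.0 | 86 163.5 220.0 | 90 163.5 220.0 | 94 164.0 219.0 | 98 164.0 205.0 | 102 164.5 206.0 | 106 165.0 215.0 | 110 165.0 221.0 | 114 165.0 221.0 | 118 165.0 213.0 | 122 165.5 220.0 | 126 165.5 210.0 | 130 166.0 206.0 | 134 166.0 217.0 | 138 166.5 219.0 | 142 166.0 218.0 | 146 166.5 218.0 | 150 166.5 220.0 | 154 166.5 221.0 | 158 166.5 219.0 | 162 166.5 219.0 | 166 166.5 219.0 | 170 166.5 217.0 | 174 166.5 217.0 | 178 166.5 220.0 | 182 166.5 221.0 | 
 [182.46904738 197.46992385 165.        ] 0.44885645555016607 0.48101203045932106 0.23701238104856276

 [181.35938412 195.1204247  162.83366152] 0.13878452632921026 0.48195183012031034 0.23745624635353552
[47.88202981 -2.81202473 29.01239266]
```

```bash
python3 -m pendant '[[[12,-1,0],0],[[30,-2,0],0],[[47.5,-2.8,0],0],[[47.5,-2.8,5],0],[[47.5,-2.8,15],0],[[47.5,-2.8,24],0],[[47.5,-2.8,30],0],[[47.5,-2.8,34],0],[[47.5,-2.8,34],0]]'; python3 - <<'E'
from h import *
st(); print(tooldelta([.482,.2374,.079])+[1.5,.3,0])
shot('wrist','w12'); shot('scene','s12')
a=cv2.imread('pics/w12.png')[60:360,120:520];b=cv2.imread('pics/s12.png')[230:380,190:390]
cv2.imwrite('pics/z12.png',np.vstack([cv2.resize(a,(400,300)),cv2.resize(b,(400,300))]))
E
```

```text
time: 10.73
tool_pos: [0.4819, 0.237, 0.0828]
tool_rot: [3.137, 0.005, 0.458]
contact_force: [-0.1, -0.6, -4.6]
opening: 0.0137
{'time': 10.7333, 'qpos': [0.3181, 0.4728, 1.6329, -0.0065, 1.0401, 1.4341], 'qvel': [0.0028, -0.0139, -0.0281, 0.0019, 0.0195, -0.0026], 'joint_efforts': [-0.1027, -48.6906, -22.4746, 0.0057, -0.2411, -0.0007], 'tool_pos': [0.4819, 0.237, 0.0828], 'tool_rot': [3.1367, 0.005, 0.458], 'contact_force': [-0.055, -0.6265, -4.6396], 'torque': [-0.0105, 0.0457, 0.0251], 'opening': 0.0137}
[ 1.76300993 -0.03747852  3.76246557]
```

View pics/z12.png

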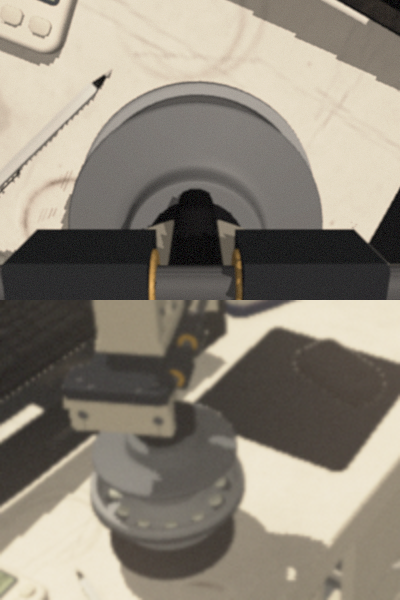

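```bash
python3 -m pendant '[[[1.5,0,1],0],[[1.5,0,3],0],[[1.5,0,5],0],[[1.5,0,7],0],[[1.5,0,8],0]]'; python3 -m pendant '[[[0,0,1.5],0],[[0,0,3],0],[[0,0,3],0]]'
```

```text
time: 11.25
tool_pos: [0.4841, 0.2381, 0.0757]
tool_rot: [3.136, 0.003, 0.458]
contact_force: [0.1, -0.5, -4.2]
opening: 0.014
time: 11.5
tool_pos: [0.4838, 0.238, 0.0723]
tool_rot: [3.136, 0.004, 0.458]
contact_force: [-0.1, 0.0, -3.9]
opening: 0.0136
```

```bash
python3 -m pendant '[[[0,0,1],0],[[0,0,2],0],[[0,0,2],0]]'; python3 -m pendant '[[[0,0,1],0],[[0,0,1.5],0],[[0,0,1.5],0]]'
```

```text
time: 11.75
tool_pos: [0.4837, 0.238, 0.0701]
tool_rot: [3.137, 0.004, 0.458]
contact_force: [0.0, -0.4, -4.1]
opening: 0.014
time: 12.0
tool_pos: [0.4839, 0.238, 0.0689]
tool_rot: [3.136, 0.003, 0.458]
contact_force: [-0.5, 0.4, -0.8]
opening: 0.0143
```

```bash
python3 -m pendant '[[[0,0,0.7],-1.5],[[0,0,0.7],-3],[[0,0,0.7],-4.5],[[0,0,0.7],-6],[[0,0,0.7],-7.5]]' 0 25; python3 -c "
from h import *
st()"
```

```text
time: 12.42
tool_pos: [0.4844, 0.2382, 0.0689]
tool_rot: [3.137, 0.003, 0.59]
contact_force: [-0.5, 0.4, 0.6]
opening: 0.0138
{'time': 12.4167, 'qpos': [0.3187, 0.4928, 1.6436, -0.0064, 1.0064, 1.3025], 'qvel': [-0.0009, -0.0011, 0.0005, -0.0003, -0.0005, -0.3118], 'joint_efforts': [-0.1086, -46.7569, -20.7936, -0.0845, -0.1997, 0.3773], 'tool_pos': [0.4844, 0.2382, 0.0689], 'tool_rot': [3.1367, 0.0026, 0.5904], 'contact_force': [-0.4984, 0.4467, 0.5917], 'torque': [0.0771, 0.0294, 0.0045], 'opening': 0.0138}
```

```bash
python3 -m pendant '[[[0,0,0.8],-1.5],[[0,0,0.8],-3],[[0,0,0.8],-4.5],[[0,0,0.8],-6],[[0,0,0.8],-7.5]]';  python3 -m pendant '[[[0,0,0.8],-1.5],[[0,0,0.8],-3],[[0,0,0.8],-4.5],[[0,0,0.8],-6],[[0,0,0.8],-7.5]]'
```

```text
time: 12.83
tool_pos: [0.4849, 0.2386, 0.0689]
tool_rot: [3.137, 0.002, 0.722]
contact_force: [-0.2, 0.2, 0.8]
opening: 0.0139
time: 13.25
tool_pos: [0.4854, 0.239, 0.0689]
tool_rot: [3.136, 0.001, 0.854]
contact_force: [-1.0, 0.8, 0.8]
opening: 0.0138
```

```bash
python3 -m pendant '[[[-0.8,0,0.8],-1.5],[[-1.3,0,0.8],-3],[[-1.3,0,0.8],-4.5],[[-1.3,0,0.8],-6],[[-1.3,0,0.8],-7.5]]';  python3 -m pendant '[[[-0.6,0,0.8],-1.5],[[-0.6,0,0.8],-3],[[-0.6,0,0.8],-4.5],[[-0.6,0,0.8],-6],[[-0.6,0,0.8],-7.5]]'
```

```text
time: 13.67
tool_pos: [0.4855, 0.2386, 0.0688]
tool_rot: [3.135, -0.001, 0.986]
contact_force: [0.8, 1.5, -0.5]
opening: 0.0137
time: 14.08
tool_pos: [0.4848, 0.2384, 0.0679]
tool_rot: [3.136, -0.001, 1.118]
contact_force: [-1.9, 1.6, -2.9]
opening: 0.014
```

```bash
python3 -m pendant '[[[0,0,1],0],[[0,0,2],0],[[0,0,2],0]]'; python3 -c "
from h import *
st()"
```

```text
time: 14.33
tool_pos: [0.4846, 0.2383, 0.0655]
tool_rot: [3.136, -0.0, 1.118]
contact_force: [-0.2, 0.8, -4.7]
opening: 0.0136
{'time': 14.3333, 'qpos': [0.3175, 0.4946, 1.6517, -0.0043, 0.9914, 0.7729], 'qvel': [-0.0005, -0.0014, -0.0023, -0.0011, 0.0043, -0.0023], 'joint_efforts': [-0.1202, -49.3602, -21.9556, -0.0284, -0.1317, -0.0111], 'tool_pos': [0.4846, 0.2383, 0.0655], 'tool_rot': [3.1364, -0.0001, 1.1177], 'contact_force': [-0.2136, 0.7829, -4.7141], 'torque': [0.0487, 0.0194, -0.041], 'opening': 0.0136}
```

Slots found; free drop. Continue down to the thrust ring (expected 0.0639), then 5 mm further.

```bash
python3 -m pendant '[[[0,0,1],0],[[0,0,2],0],[[0,0,2],0]]'; python3 -m pendant '[[[0,0,1],0],[[0,0,1.5],0],[[0,0,1.5],0]]'
```

```text
time: 14.58
tool_pos: [0.4847, 0.2383, 0.0638]
tool_rot: [3.136, -0.0, 1.117]
contact_force: [-1.0, -0.2, 0.9]
opening: 0.0139
time: 14.83
tool_pos: [0.4847, 0.2383, 0.0625]
tool_rot: [3.136, -0.0, 1.117]
contact_force: [-3.1, -0.2, 2.4]
opening: 0.0139
```

```bash
python3 -m pendant '[[[0,0,1.2],0],[[0,0,2.4],0],[[0,0,2.8],0],[[0,0,2.8],0]]'; python3 -m pendant '[[[0,0,1],0],[[0,0,1.7],0],[[0,0,1.7],0]]'
```

```text
time: 15.17
tool_pos: [0.4847, 0.2383, 0.0599]
tool_rot: [3.136, -0.0, 1.117]
contact_force: [-2.8, -1.5, 4.8]
opening: 0.0142
time: 15.42
tool_pos: [0.4847, 0.2383, 0.0584]
tool_rot: [3.136, -0.001, 1.117]
contact_force: [-3.4, -0.4, 6.3]
opening: 0.0135
```

```bash
python3 -m pendant '[[[-0.1,-0.3,0.9],1.5],[[-0.1,-0.3,0.9],3],[[-0.1,-0.3,0.9],4.5],[[-0.1,-0.3,0.9],6]]';  python3 -c "
from h import *
st()"
```

```text
time: 15.75
tool_pos: [0.4852, 0.2384, 0.0582]
tool_rot: [3.134, -0.002, 1.012]
contact_force: [-1.1, -1.6, 6.7]
opening: 0.0139
{'time': 15.75, 'qpos': [0.3175, 0.5038, 1.6602, -0.0049, 0.9712, 0.8792], 'qvel': [-0.0015, 0.0006, -0.0017, -0.0002, -0.0009, 0.3122], 'joint_efforts': [0.1699, -43.9858, -19.594, 0.2966, -0.8635, -0.2483], 'tool_pos': [0.4852, 0.2384, 0.0582], 'tool_rot': [3.1344, -0.0023, 1.0119], 'contact_force': [-1.0738, -1.6165, 6.7252], 'torque': [-0.2204, 0.5039, 0.1501], 'opening': 0.0139}
```

```bash
python3 -m pendant '[[[0,-0.2,0.9],1.5],[[0,-0.2,0.9],3],[[0,-0.2,0.9],4.5],[[0,-0.2,0.9],6],[[0,-0.2,0.9],7.5]]';  python3 -c "
from h import *
s=robot.observe();print(s['torque'],s['contact_force'])"; python3 -m pendant '[[[0,-0.2,0.9],1.5],[[0,-0.2,0.9],3],[[0,-0.2,0.9],4.5],[[0,-0.2,0.9],6],[[0,-0.2,0.9],7.5]]';  python3 -c "
from h import *
s=robot.observe();print(s['torque'],s['contact_force'])"
```

```text
time: 16.17
tool_pos: [0.4857, 0.2383, 0.0579]
tool_rot: [3.133, -0.004, 0.88]
contact_force: [-0.5, -2.2, 7.2]
opening: 0.014
[-0.36090601  0.54913769  0.15762574] [-0.53666038 -2.16332862  7.23561252]
time: 16.58
tool_pos: [0.4861, 0.2381, 0.0576]
tool_rot: [3.133, -0.006, 0.749]
contact_force: [-1.6, -3.9, 6.9]
opening: 0.0141
[-0.46446718  0.63245945  0.17381915] [-1.63620461 -3.86353353  6.89353803]
```

```bash
python3 -m pendant '[[[-0.3,-0.4,0.7],1.5],[[-0.7,-0.8,0.7],3],[[-0.7,-0.8,0.7],4.5],[[-0.7,-0.8,0.7],6],[[-0.7,-0.8,0.7],7.5]]';  python3 -c "
from h import *
s=robot.observe();print(s['torque'],s['contact_force'])"; python3 -m pendant '[[[-0.3,-0.4,0.7],1.5],[[-0.5,-0.5,0.7],3],[[-0.5,-0.5,0.7],4.5],[[-0.5,-0.5,0.7],6],[[-0.5,-0.5,0.7],7.5]]';  python3 -c "
from h import *
s=robot.observe();print(s['torque'],s['contact_force'])"
```

```text
time: 17.0
tool_pos: [0.4861, 0.2378, 0.0576]
tool_rot: [3.132, -0.008, 0.617]
contact_force: [-1.5, -2.4, 7.0]
opening: 0.0136
[-0.57423024  0.47799567  0.1383184 ] [-1.49062433 -2.39810747  7.02087177]
time: 17.42
tool_pos: [0.4863, 0.2374, 0.0576]
tool_rot: [3.132, -0.011, 0.485]
contact_force: [-0.6, -3.8, 8.0]
opening: 0.0137
[-0.5750224   0.56956771  0.14603383] [-0.56332317 -3.76263398  7.96161392]
```

```bash
python3 -m pendant '[[[-0.5,-0.6,0.7],1.5],[[-0.8,-1,0.7],3],[[-0.8,-1,0.7],4.5],[[-0.8,-1,0.7],6],[[-0.8,-1,0.7],7.5]]';  python3 -c "
from h import *
s=robot.observe();print(s['torque'],s['contact_force'])"; python3 -m pendant '[[[-0.3,-0.6,0.7],1.5],[[-0.5,-0.9,0.7],3],[[-0.5,-0.9,0.7],4.5],[[-0.5,-0.9,0.7],6],[[-0.5,-0.9,0.7],7.5]]';  python3 -c "
from h import *
s=robot.observe();print(s['torque'],s['contact_force'])"
```

```text
time: 17.83
tool_pos: [0.4862, 0.2373, 0.0577]
tool_rot: [3.132, -0.014, 0.354]
contact_force: [-0.4, -4.5, 8.9]
opening: 0.0138
[-0.69803838  0.50539671  0.17624598] [-0.37624508 -4.45071796  8.90159121]
time: 18.25
tool_pos: [0.4862, 0.2374, 0.0576]
tool_rot: [3.132, -0.017, 0.222]
contact_force: [-2.3, -4.5, 7.0]
opening: 0.014
[-0.58193046  0.62184753  0.10240035] [-2.34927507 -4.46896036  7.01527734]
```

```bash
python3 -m pendant '[[[-0.5,-0.5,0.7],1.5],[[-0.6,-0.6,0.7],3],[[-0.6,-0.6,0.7],4.5],[[-0.6,-0.6,0.7],6]]';  python3 -c "
from h import *
s=robot.observe();print(s['torque'],s['contact_force'])"; python3 -m pendant '[[[-0.3,-0.6,0.7],1.5],[[-0.5,-0.7,0.7],3],[[-0.5,-0.7,0.7],4]]';  python3 -c "
from h import *
s=robot.observe();print(s['torque'],s['contact_force'])"
```

```text
time: 18.58
tool_pos: [0.4862, 0.2372, 0.0576]
tool_rot: [3.133, -0.019, 0.116]
contact_force: [-1.4, -5.3, 7.9]
opening: 0.014
[-0.62891323  0.65631911  0.14208718] [-1.38334867 -5.29439922  7.86759729]
time: 18.83
tool_pos: [0.4863, 0.2372, 0.0575]
tool_rot: [3.134, -0.021, 0.046]
contact_force: [-1.7, -4.4, 7.7]
opening: 0.0135
[-0.57128287  0.58805743  0.15953123] [-1.74063749 -4.42226749  7.68344847]
```

```bash
for i in 1; do python3 -m pendant '[[[-0.3,-0.4,0.6],1.3],[[-0.4,-0.5,0.6],2.6],[[-0.4,-0.5,0.6],4]]';  python3 -c "
from h import *
s=robot.observe();print(s['torque'],s['contact_force'])"; done;  python3 -m pendant '[[[-0.3,-0.4,0.6],1.3],[[-0.4,-0.5,0.6],2.6],[[-0.4,-0.5,0.6],4]]';  python3 -c "
from h import *
s=robot.observe();print(s['torque'],s['contact_force'])"
```

```text
time: 19.08
tool_pos: [0.4863, 0.2371, 0.0575]
tool_rot: [3.134, -0.022, -0.025]
contact_force: [-2.8, -3.9, 7.3]
opening: 0.0139
[-0.60187284  0.68151692  0.19869534] [-2.7516213  -3.85302452  7.33824786]
time: 19.33
tool_pos: [0.4864, 0.237, 0.0575]
tool_rot: [3.135, -0.024, -0.095]
contact_force: [-3.5, -3.8, 7.8]
opening: 0.0138
[-0.58340179  0.72260911  0.13424722] [-3.49143314 -3.81934985  7.844424  ]
```

```bash
python3 -m pendant '[[[-0.3,-0.4,0.6],1.3],[[-0.4,-0.4,0.6],2.6],[[-0.4,-0.4,0.6],4]]';  python3 -c "
from h import *
s=robot.observe();print(s['torque'],s['contact_force'])";  python3 -m pendant '[[[-0.3,-0.4,0.6],1.3],[[-0.4,-0.4,0.6],2.6],[[-0.4,-0.4,0.6],4]]';  python3 -c "
from h import *
s=robot.observe();print(s['torque'],s['contact_force'],s['qpos'])"
```

```text
time: 19.58
tool_pos: [0.4865, 0.2369, 0.0575]
tool_rot: [3.136, -0.025, -0.166]
contact_force: [-2.2, -3.2, 8.6]
opening: 0.014
[-0.51406268  0.70446283  0.09852311] [-2.16962618 -3.15562065  8.58765295]
time: 19.83
tool_pos: [0.4865, 0.2367, 0.0574]
tool_rot: [3.137, -0.027, -0.236]
contact_force: [-2.9, -4.6, 8.6]
opening: 0.0139
[-0.67469475  0.81053009  0.15063925] [-2.87360427 -4.5565968   8.5806039 ] [ 0.32323999  0.49909158  1.67191416 -0.02217628  0.95046417  2.14263389]
```

```bash
python3 -m pendant '[[[-0.3,-0.4,0.6],1.3],[[-0.4,-0.4,0.6],2.6],[[-0.4,-0.4,0.6],4]]';  python3 -c "
from h import *
s=robot.observe();print(s['torque'],s['contact_force']);shot('wrist','w20');shot('scene','s20')
a=cv2.imread('pics/w20.png')[60:360,120:520];b=cv2.imread('pics/s20.png')[230:380,190:390]
cv2.imwrite('pics/z20.png',np.vstack([cv2.resize(a,(400,300)),cv2.resize(b,(400,300))]))
"
```

```text
time: 20.08
tool_pos: [0.4866, 0.2365, 0.0574]
tool_rot: [3.138, -0.028, -0.306]
contact_force: [-2.3, -4.8, 7.9]
opening: 0.0139
[-0.66976832  0.78445824  0.34390624] [-2.2869924  -4.80756872  7.85482102]
```

View pics/z20.png

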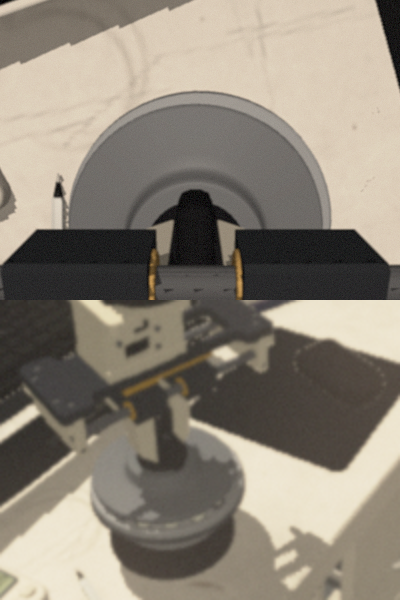

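```bash
python3 -m pendant '[[[-0.2,-0.2,0.6],1],[[-0.2,-0.2,0.6],2],[[-0.2,-0.2,0.6],2]]';  python3 -c "
from h import *
s=robot.observe();print(s['torque'],s['contact_force'])"
```

```text
time: 20.43
tool_pos: [0.4865, 0.2362, 0.0574]
tool_rot: [3.138, -0.029, -0.34]
contact_force: [-3.9, -3.2, 8.4]
opening: 0.0138
[-0.47457406  0.9261976   0.40892921] [-3.92227069 -3.18549477  8.39148657]
```

```bash
python3 -m pendant '[[[-0.2,-0.2,0.5],1],[[-0.2,-0.2,0.5],2],[[-0.2,-0.2,0.5],2]]';  python3 -c "
from h import *
s=robot.observe();print(s['torque'],s['contact_force'])"; python3 -m pendant '[[[-0.2,-0.2,0.5],1],[[-0.2,-0.2,0.5],2],[[-0.2,-0.2,0.5],2]]';  python3 -c "
from h import *
s=robot.observe();print(s['torque'],s['contact_force'])"
```

```text
time: 20.68
tool_pos: [0.4864, 0.2358, 0.0574]
tool_rot: [3.138, -0.03, -0.375]
contact_force: [-4.0, -3.7, 8.3]
opening: 0.0137
[-0.44697894  0.8741731   0.54840264] [-3.96042494 -3.66685254  8.27163969]
time: 20.93
tool_pos: [0.4864, 0.2356, 0.0575]
tool_rot: [3.138, -0.031, -0.409]
contact_force: [-3.6, -3.2, 7.6]
opening: 0.0146
[-0.41385988  0.78308889  0.60575143] [-3.64396068 -3.23358309  7.63823169]
```

```bash
python3 -m pendant '[[[0,0,0.5],-2],[[0,0,0.3],-4],[[0,0,-0.5],-5],[[0,0,-1.5],-5],[[0,0,-2.5],-5],[[0,0,-2.8],-5],[[0,0,-2.8],-5]]';  python3 -c "
from h import *
s=robot.observe();print(s['torque'],s['contact_force'])"
```

```text
time: 21.52
tool_pos: [0.4864, 0.2357, 0.0602]
tool_rot: [3.136, -0.031, -0.322]
contact_force: [-1.6, 0.4, 1.7]
opening: 0.0139
[0.3645507  0.38155019 0.08650002] [-1.59263087  0.40030538  1.74512633]
```

```bash
python3 -m pendant '[[[0,0,-0.7],0],[[0,0,-1],0],[[0,0,-1],0]]';python3 -m pendant '[[[0,0,-0.7],0],[[0,0,-0.7],0]]';  python3 -c "
from h import *
s=robot.observe();print(s['torque'],s['contact_force'])"
```

```text
time: 21.77
tool_pos: [0.4864, 0.2357, 0.061]
tool_rot: [3.136, -0.03, -0.322]
contact_force: [-1.2, 0.9, -1.5]
opening: 0.0138
time: 21.93
tool_pos: [0.4863, 0.2357, 0.0611]
tool_rot: [3.135, -0.03, -0.322]
contact_force: [1.5, 0.6, -6.2]
opening: 0.014
[ 0.49936708 -0.0885688   0.03619217] [ 1.49625916  0.59452798 -6.22995679]
```

```bash
python3 -m pendant '[[[0,0,0.3],0],[[0,0,0],0],[[0,0,0],0],[[0,0,0],0],[[0,0,0],0],[[0,0,0],0],[[0,0,0],0],[[0,0,0],0]]' 0.6;python3 -c "
from h import *
s=robot.observe();print(s['torque'],s['contact_force'])"
```

```text
time: 22.6
tool_pos: [0.4864, 0.2357, 0.0611]
tool_rot: [3.136, -0.03, -0.322]
contact_force: [0.4, 0.5, -0.2]
opening: 0.0548
[0.01814418 0.04542574 0.00015666] [ 0.35698903  0.5448889  -0.19325521]
```

```bash
python3 -m pendant '[[[0,0,-4],0],[[0,0,-14],0],[[0,0,-30],0],[[0,0,-50],0],[[0,0,-80],0],[[0,0,-115],0],[[0,0,-120],0],[[0,0,-120],0]]';python3 - <<'E'
from h import *
st(); cal=robot.calibration('wrist'); im=shot('wrist','w30')[:,:,::-1]; shot('scene','s30')
a=rect(im,cal,.482,.237,.0965);b=cv2.imread('pics/s30.png')[230:380,190:340]
cv2.imwrite('pics/z30.png',np.hstack([a,cv2.resize(b,(400,400))]))
E
```

```text
time: 23.27
tool_pos: [0.4848, 0.2382, 0.1847]
tool_rot: [3.14, -0.036, -0.322]
contact_force: [-0.2, 0.0, -0.4]
opening: 0.0549
{'time': 23.2667, 'qpos': [0.3302, 0.3565, 1.5111, -0.0244, 1.2468, 2.2304], 'qvel': [-0.0031, 0.049, 0.0757, 0.0006, -0.0368, 0.0006], 'joint_efforts': [0.0563, -45.4537, -25.7204, -0.1212, 0.1379, -0.0014], 'tool_pos': [0.4848, 0.2382, 0.1847], 'tool_rot': [3.1397, -0.0357, -0.3219], 'contact_force': [-0.2453, 0.0211, -0.4197], 'torque': [0.0054, 0.0784, -0.0188], 'opening': 0.0549}
```

View pics/z30.png

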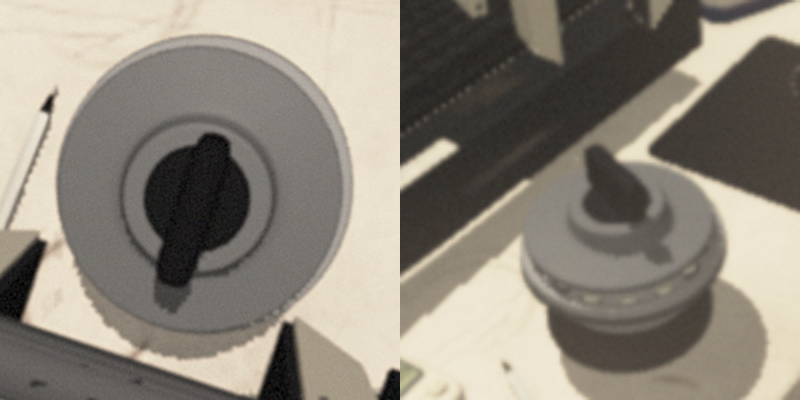

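View pics/w30.png

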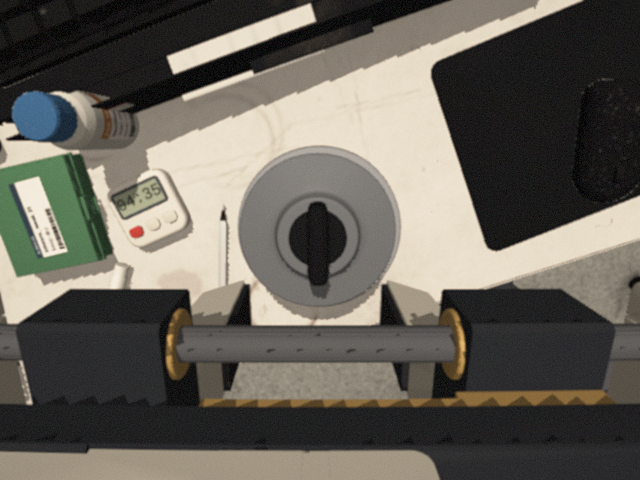

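```bash
python3 - <<'E'
from h import *
cal=robot.calibration('top'); im=shot('top','t31'); 
old=cv2.imread('pics/top0.png'); d=cv2.absdiff(old,im[:,:,::-1]).max(2)
v=np.hstack([old[200:310,100:280],im[:,:,::-1][200:310,100:280]]); cv2.imwrite('pics/z31.png',cv2.resize(v,None,fx=2.2,fy=2.2))
c=robot.calibration('scene')
print(proj(c,[.482,.237,.0705+.056]),proj(c,[.482,.237,.0785+.056]))
print(robot.hand_in(), robot.observe()['time'])
E
```

```text
[268.73566665 291.17236558] [268.33612892 287.35146813]
the job is handed in; nothing more can be done
the job is handed in; nothing more can be done
```

View pics/z31.png

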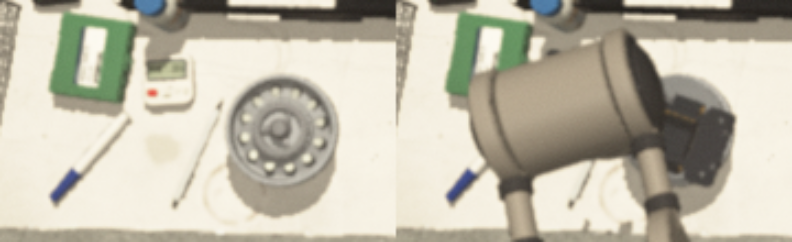

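The lid is on the rotor and locked, and I handed the job in at about 23 s on the robot's clock. No verdict was reported.

**What I did**
- I set the lid on the spindle; it touched the lug tops at the expected height.
- I turned it slowly counter-clockwise by the wing, pressing about 4–5 N, until it fell into the slots after about 38°.
- I pushed it down to about the end of the spring's travel (tool force up to about 9 N).
- I turned it clockwise until the wrist torque rose from about 0.15 to 0.6 Nm and the pads began to slip. I took that as the stop.
- I let the lid rise into its lock and released it.

**Last checks**
- **Lock:** the lid came to rest 8 mm below riding height and held there against a pull of about 2.5 N beyond its weight.
- **After release:** the wrist and scene pictures show the lid centred and down, with the gripper clear of it. They do not measure its height.
- **Load:** I estimate about 35 N on the lugs at the stop, from the 0.6 Nm. This is not a direct measurement.

**What did not agree**
- **Finger length:** the fingers end about 40 mm short of the reported tool tip. My first grip closed above the wing on nothing and moved nothing; I corrected the height and regripped.
- **Turn angle:** the tool turned about 87° clockwise, more than the stated 60–75°. I put the extra down to play in the slots and wind-up in the grip.
- **Other things on the desk:** in the last top picture the arm hid part of the desk. I saw no sign that anything had moved, but that picture alone did not show everything.

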